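Swing the bench magnifier over the open culture dish

TASK

Bring the magnifier over the open culture dish so that its colonies can be counted: push the metal rod of its arm sideways, gently, with one fingertip or the outside of the closed fingers, and leave the lens at rest, centred above that dish. Do not grip anything and keep your fingers off the lens and its frame; leave the magnifier's foot, the dishes and everything else on the bench where they stand.

Things in the scene. Friction and masses are not known exactly. Their poses are not given: they have to be found in the camera images.
- stand: Foot of the bench magnifier: loose on the bench, about 3 kg, a round grey cast base 150 mm across and 22 mm high with an upright steel post 14 mm thick in its middle, the post's cap at 189 mm above the bench. Origin: centre of the underside of the base, on the post's axis; z up; its -x is the direction in which the arm points at joint value 0.
- swivel (a joint): Turning of the magnifier's arm about the post (rad): 0 when the arm points along -x of stand, growing anticlockwise seen from above, free from -1.75 to 1.75. Stiff friction (about 0.22 N m) keeps the arm where it is left; there is no spring and no detent.
- rod: Bare horizontal steel rod of the arm, 10 mm thick, 165 mm above the bench (its axis); this is the place to push. Origin: on the post's axis at the rod's height; the rod runs along its own -x, bare from 33 mm to 146 mm from the post's axis; the grey swivel boss (31 mm across) reaches out to 28 mm; a black locking knob sticks out to 36 mm on the other side of the post. It turns with the arm.
- magnifier: The lens: clear, 100 mm across, in a black round frame of 112 mm outer diameter and 14 mm thick, level, carried on the end of the rod by a black knuckle with a cross screw (38 mm wide across the rod, from 146 mm to 166 mm from the post's axis). Origin: centre of the lens, 220 mm from the post's axis, 165 mm above the bench. Turns with the arm; not to be touched by the fingers.
- open_dish: The open culture dish (lid off, cream jelly with small pale colonies), clear, 90 mm across, 15 mm high, loose on the bench, alone, within about 8 mm of the circle that the lens centre sweeps. Origin: centre of its underside. The lens must come above it.
- covered_dish: Lower one of a pile of two culture dishes with their lids on, each 94 mm across and 16 mm high, loose; the pile stands near the lens's circle on the other side. Origin: centre of its underside. Leave alone.
- covered_dish_top: Upper one of the two covered dishes, same size, resting on the lower. Origin: centre of its underside. Leave alone.
- dish_lid: Lid of the open dish, clear, 94 mm across, 10 mm high, lying on the bench with its hollow side up. Origin: centre of its underside. Leave alone.
- wash_bottle: Squeeze wash bottle, 60 mm across, white with a green cap and spout, 165 mm high, loose. Origin: centre of its underside. Leave alone.
- tube_rack: Purple tube rack, 100 mm (its x) by 166 mm (its y), 60 mm high, with glass tubes standing up to 102 mm, loose. Origin: centre of its underside. Leave alone.

How it is judged:
On the way, in this order (a step that is already met when the one before it is completed fails the run):
1. a finger pushes on the bare rod (contact force between the fingers and rod above 0.5 N), for 0.05 s.
2. the lens is centred over the open dish (within 15 mm) and stands still (horizontal distance between magnifier and open_dish below 0.015 m and velocity of joint swivel between -0.03 and 0.03 rad/s), for 0.2 s.
At the end, for the whole second after the job is handed in: The lens centre is within 15 mm, seen from above, of the open dish's centre and the arm is at rest; the foot is within 15 mm and the open dish within 8 mm of where it started, lying flat (all of step 2 and distance of stand from where it was at the start of the episode below 0.015 m and distance of open_dish from where it was at the start of the episode below 0.008 m and angle between open_dish's own z axis and vertical below 0.05 rad); the robot touches nothing.
It fails at once if the lens or its frame is touched (contact force between anything else and magnifier above 0.5 N).
It fails at once if the rod is gripped or pushed hard (over 25 N) or the arm is flung round (over 4 rad/s) (contact force between the fingers and rod above 25 N or velocity of joint swivel above 4 rad/s or velocity of joint swivel below -4 rad/s).
It fails at once if the magnifier's foot is dragged, lifted or tipped (15 mm, 0.1 rad) (distance of stand from where it was at the start of the episode above 0.015 m or angle between stand's own z axis and vertical above 0.1 rad).
It fails at once if the open dish is moved (8 mm) or lifted (distance of open_dish from where it was at the start of the episode above 0.008 m).
It fails at once if the covered dishes, the lid, the bottle or the rack are moved (15 mm) (distance of any of covered_dish, covered_dish_top, dish_lid, wash_bottle, tube_rack from where it was at the start of the episode above 0.015 m).
It also fails if it takes over 42 s, if anything falls off the work surface, if the arm or the gripper's body presses on something with over 40 N, if the wrist force passes 120 N, or if a joint passes its speed limit or range.

ROBOT

A 6-joint arm with a two-finger parallel gripper is mounted at the origin on the work surface. World frame = base frame: x ahead of the robot, y to its left, z up, the work surface at z = 0. Lengths are in m, angles in rad, forces in N, time in s.
With the tool pointing down it reaches from about 0.35 to 0.775 m from the base axis. Payload 7.3 kg.
Tool frame: the origin (TCP) lies at the very end of the fingers, on their centre line; the grasp point (between the pads) lies 19 mm behind it (env.hold_point_z is the distance from the TCP to the grasp point, in m); z points along the fingers, y is the direction in which the jaws open and shut (so a half turn about z gives the same grasp; the last joint's range is limited). The gripper opens to 92 mm and grips with 3 to 60 N. Pads are 19 mm wide; open, the fingers measure 130 mm over their backs; the gripper's body (75 mm by 190 mm) begins 47 mm behind the grasp point.
Start: joints at [1.161, 0.342, 1.524, -0, 1.275, -0.146], TCP at [0.137, 0.507, 0.227] pointing down, gripper open.
Joint ranges: [-2.53, 2.53], [-0.77, 2.02], [0.04, 2.7], [-1, 4.14], [0.28, 2.66], [-3.11, 3.11]. Speed limits (rad/s): [2.57, 2.57, 3.14, 3.14, 3.14, 3.14].

INTERFACE

Orientations are given as a unit quaternion [x, y, z, w].
In Python, from rig import env gives the robot as it stands.
- The arm moves only by the shell command python3 -m pendant 'ROWS' [OPENING] [FORCE]. ROWS is JSON, a list of rows, each an object with "xyz": the shift along the tool's x, y, z in units of 0.12 m (1.0 is 0.12 m), a list of three; "angular": the turn, a rotation vector about the tool's x, y, z in units of 0.5 rad (1.0 is 0.5 rad), a list of three. A call has 1 to 12 rows; each row is the pose to reach, as a shift and turn from the pose commanded when the call began, along the tool's axes at that moment; what a row does not reach only later rows make up. A row lasts 1/8 s, in which the tool goes at most 62.5 mm and 10.7 degrees, less where a joint would pass 70% of its speed; a pose out of reach is approached as far as the arm can. A call with a number of a shift or a turn outside -1 to 1 is refused whole. A call with a gripper value outside its range is refused whole. OPENING is the opening, from -1 (shut) to 1 (fully open), set as the call begins (- or left out, the last holds). The fingers move at their own pace and stop on an object; FORCE is the grip in N (left out, the last holds). Time passes only in rows, so rows that repeat a pose let the fingers close. It gives the time, the measured TCP pose, the force and the opening at its end, in the units of the state.
- env.get_state(): the state, without advancing time (a new reading comes with each control period).
- env.capture(name): name is "side" or "top" or "wrist"; returns a dict with "img" (384x512x3 uint8, red, green, blue), "z_map" (384x512 float32, m along the optical axis (not along the pixel's ray), 0 where there is no reading), "camera_matrix" (3x3 intrinsics, pixels), "rvec" (rotation vector, rad) and "tvec" (3), from world to camera coordinates, as OpenCV has them. Camera axes: x right, y down, z forward; pixel columns grow to the right and rows downward; lengths in m; the calibration is good to about 2 mm. The wrist camera is an equidistant fisheye: a pixel r from the principal point sees the ray r / f radians off the axis. A picture is of the moment at which its call begins.
- env.close_job(): hands the job in, once; it reports no verdict.
The state is a dict: "clock": time; "q": joint angles; "joint_velocities": joint speeds; "joint_torque": joint torques, N m; "tcp_pos": TCP position; "ee_rot": TCP orientation; "ft_force": force on the tool from outside, world axes, zero at the start; "wrist_torque": the same for the moment, N m; "width": finger opening in m.
Only numpy, scipy, OpenCV 4.12 (cv2) and the standard library are available. Lean on these libraries where they do the work, as an engineer would, in place of code of your own. Each camera call takes 0.05 s, during which the arm holds its last target. There are 200 camera calls.

## Working session

There is one attempt and no reset: what is moved stays moved. The work goes in short steps, Python scripts to look and compute and a shell command to move; the robot and the scene stay as the last step left them, time stands still between calls to the robot, and variables do not carry over. Pictures are saved under pics/ and viewed, about 8 in all and at most 12, crops included, and the job is handed in when it is done.

```bash
mkdir -p pics
cat > h.py <<'E'
import numpy as np, cv2
from rig import env
def cap(n):
    c=env.capture(n); np.savez('pics/%s.npz'%n,**{k:np.array(v) for k,v in c.items()}); return c
def load(n): return dict(np.load('pics/%s.npz'%n))
def ray(c,uv):
    R=cv2.Rodrigues(np.array(c['rvec'],float))[0]; t=np.array(c['tvec'],float).ravel()
    K=c['camera_matrix']; d=np.linalg.inv(K)@np.array([uv[0],uv[1],1.]); return -R.T@t, R.T@d
def onz(c,uv,z):
    o,d=ray(c,uv); return o+d*(z-o[2])/d[2]
def cloud(c):
    R=cv2.Rodrigues(np.array(c['rvec'],float))[0]; t=np.array(c['tvec'],float).ravel()
    K=c['camera_matrix']; z=c['z_map']; v,u=np.indices(z.shape)
    p=np.stack([(u-K[0,2])/K[0,0]*z,(v-K[1,2])/K[1,1]*z,z],-1)
    w=(p-t)@R; w[z==0]=np.nan; return w
E
python3 - <<'E'
from h import *
for n in('top','side'):
    c=cap(n); cv2.imwrite('pics/%s0.png'%n,c['img'][:,:,::-1]); print(n,c['camera_matrix'].tolist(),ray(c,(256,192)))
s=env.get_state(); print(s)
E
```

```text
top [[496.1065633548999, 0.0, 256.156432230972], [0.0, 496.1065633548999, 181.63813014015378], [0.0, 0.0, 1.0]] (array([ 0.26568098, -0.0195923 ,  1.72207955]), array([ 0.12923709, -0.00433187, -0.99182425]))
side [[431.2985008110238, 0.0, 255.67823593435247], [0.0, 431.2985008110238, 190.8449478521968], [0.0, 0.0, 1.0]] (array([-0.30082803, -0.74373783,  0.83291243]), array([ 0.63405274,  0.5551304 , -0.53834476]))
{'clock': 0.1, 'q': array([ 1.16100254e+00,  3.42653676e-01,  1.52488866e+00, -5.20761587e-05,
        1.27540281e+00, -1.45990764e-01]), 'joint_velocities': array([ 1.36830513e-04, -1.68336170e-03, -1.55504158e-03, -2.54417541e-04,
       -8.27294625e-05, -3.83720779e-04]), 'joint_torque': array([ 1.73523000e-03, -4.32008457e+01, -2.44695908e+01,  7.19863339e-02,
        5.25017094e-02, -7.74658929e-05]), 'tcp_pos': array([0.13674363, 0.50651504, 0.22612559]), 'ee_rot': array([ 1.31511812e-01,  9.91314373e-01, -6.57137298e-04, -1.61565223e-04]), 'ft_force': array([-0.17097825,  0.70239435,  0.39704566]), 'wrist_torque': array([-0.0620952 ,  0.00342121, -0.01428779]), 'width': 0.09175257166205743}
```

View pics/top0.png

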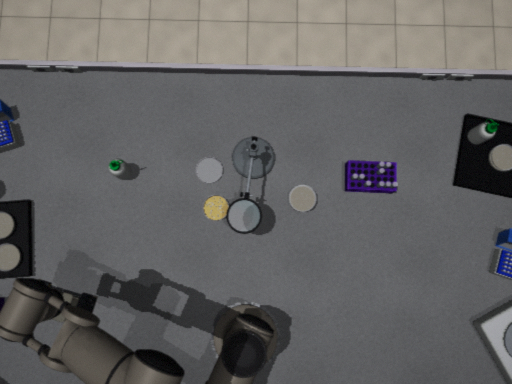

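View pics/side0.png

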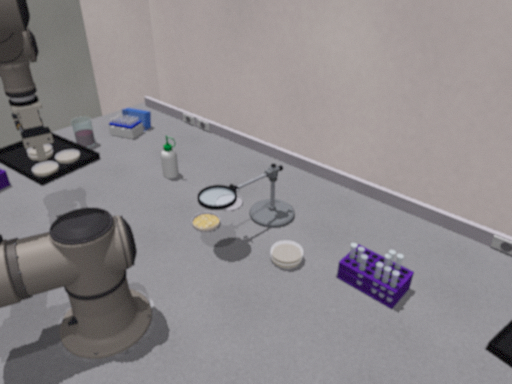

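Run:
```python
from h import *
c=load('top'); im=c['img']; hsv=cv2.cvtColor(im,cv2.COLOR_RGB2HSV); w=cloud(c)
def blob(m,box):
    u0,v0,u1,v1=box; k=np.zeros(m.shape,np.uint8); k[v0:v1,u0:u1]=m[v0:v1,u0:u1]
    cs=cv2.findContours(k,cv2.RETR_EXTERNAL,cv2.CHAIN_APPROX_NONE)[0]; return max(cs,key=cv2.contourArea)
y=((hsv[...,0]>12)&(hsv[...,0]<35)&(hsv[...,1]>90)).astype(np.uint8)
b=blob(y,(190,190,240,230)); p=np.array([onz(c,q[0],.008)[:2] for q in b],np.float32)
print('dish',cv2.fitEllipse(p),cv2.minEnclosingCircle(p))
k=(im.max(-1)<50).astype(np.uint8)
b=blob(k,(222,194,266,240)); p=np.array([onz(c,q[0],.168)[:2] for q in b],np.float32)
print('lens',cv2.fitEllipse(p),cv2.minEnclosingCircle(p))
z=w[...,2]; print(np.round(z[135:165:3,240:268:3],3))
m=(np.abs(z-.022)<.006).astype(np.uint8); b=blob(m,(225,130,282,185)); p=np.array([onz(c,q[0],.022)[:2] for q in b],np.float32); print('base',cv2.minEnclosingCircle(p), cv2.fitEllipse(p))
m=(z>.15); v,u=np.nonzero(m[130:245,215:285]); q=w[130:245,215:285][m[130:245,215:285]]
for a in np.arange(q[:,0].min(),q[:,0].max(),.02):
    s=q[(q[:,0]>=a)&(q[:,0]<a+.02)]; print(np.round(a+.01,3),len(s),np.round(np.nanmedian(s,0),3),np.round(np.ptp(s[:,1]),3))
for n,uv,h in(('cov',(303,198),.032),('lid',(209,170),.01),('bottle',(117,167),.165),('rack',(371,176),.06)): print(n,onz(c,uv,h))
o=cv2.resize(im[110:250,160:330],None,fx=4.5,fy=4.2,interpolation=cv2.INTER_CUBIC); cv2.imwrite('pics/crop.png',o[:,:,::-1])
```

```text
dish ((0.43269702792167664, 0.1122829020023346), (0.07993242144584656, 0.08096481114625931), 163.29762268066406) ((0.4329380691051483, 0.11208774149417877), 0.04194369912147522)
lens ((0.3947438597679138, 0.010138391517102718), (0.10696239024400711, 0.11086540669202805), 80.9602279663086) ((0.40021663904190063, 0.008507909253239632), 0.06198042631149292)
[[ 0.002  0.     0.004  0.     0.004 -0.005  0.008 -0.008 -0.002  0.008]
 [ 0.008  0.     0.016  0.012  0.171  0.172  0.021  0.024 -0.004 -0.006]
 [ 0.02   0.019  0.023  0.015  0.024  0.169  0.016  0.025  0.019 -0.002]
 [ 0.018  0.016  0.025  0.018  0.188  0.185  0.019  0.019  0.013  0.022]
 [ 0.015  0.018  0.023  0.183  0.186  0.192  0.181  0.022  0.009  0.021]
 [ 0.025  0.017  0.142  0.159  0.181  0.179  0.02   0.025  0.022  0.009]
 [ 0.016  0.022  0.029  0.181  0.178  0.186  0.019  0.025  0.02   0.028]
 [ 0.021  0.021  0.018  0.019  0.169  0.168  0.025  0.026  0.02   0.022]
 [ 0.019  0.02   0.025  0.02   0.17   0.026  0.021  0.022  0.019  0.017]
 [ 0.018  0.022  0.024  0.019  0.168  0.016  0.023  0.019  0.02   0.016]]
base ((0.609
[... 220 characters left out ...]
0.009 0.169] 0.103
0.388 232 [0.388 0.01  0.17 ] 0.107
0.408 212 [0.408 0.009 0.169] 0.107
0.428 170 [0.427 0.012 0.168] 0.094
0.448 85 [0.445 0.008 0.17 ] 0.06
0.468 34 [0.465 0.004 0.17 ] 0.035
0.488 18 [ 0.488 -0.001  0.17 ] 0.007
0.508 20 [ 0.507 -0.003  0.17 ] 0.009
0.528 20 [ 0.529 -0.006  0.169] 0.01
0.548 17 [ 0.549 -0.009  0.17 ] 0.01
0.568 20 [ 0.568 -0.009  0.17 ] 0.01
0.588 42 [ 0.589 -0.011  0.173] 0.022
0.608 64 [ 0.608 -0.016  0.181] 0.029
0.628 28 [ 0.627 -0.017  0.177] 0.022
0.648 19 [ 0.642 -0.017  0.172] 0.016
cov [ 0.46832135 -0.18858551  0.032     ]
lid [0.56316637 0.1388853  0.01      ]
bottle [0.54007452 0.41737532 0.165     ]
rack [ 0.54477847 -0.41676523  0.06      ]
```

View pics/crop.png

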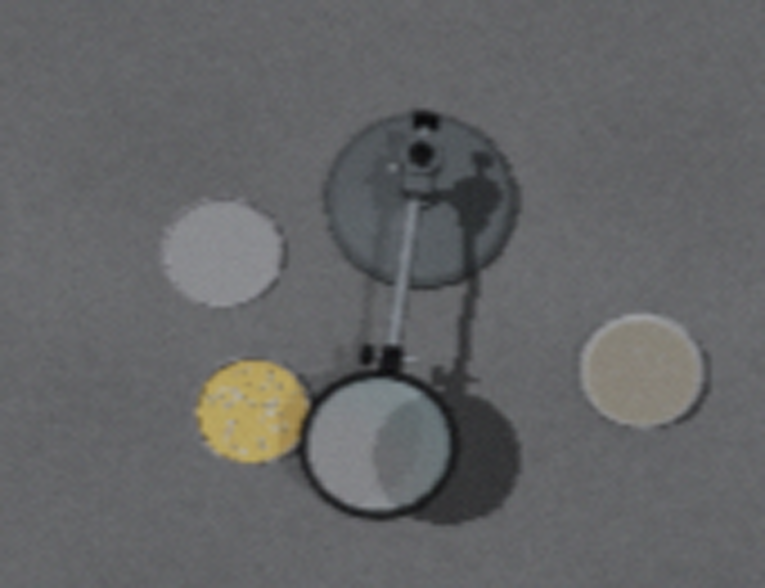

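The open yellow dish is at about (0.433, 0.112), the lens at (0.395, 0.010) and the post at about (0.613, -0.017). The dish lies 221 mm from the post, which fits the 220 mm lens circle. The arm has to swing about 29° clockwise, so I push the rod towards +y from its -y side. First I shut the gripper, rise, and travel over in five legs.

```bash
python3 -m pendant '[{"xyz":[0,0,-0.3],"angular":[0,0,0]},{"xyz":[0,0,-0.6],"angular":[0,0,0]},{"xyz":[0,0,-0.6],"angular":[0,0,0]}]' -1
for i in 1; do python3 -m pendant '[{"xyz":[-0.28,-0.25,0],"angular":[0,0,0]},{"xyz":[-0.56,-0.5,0],"angular":[0,0,0]},{"xyz":[-0.84,-0.76,0],"angular":[0,0,0]}]'
python3 -m pendant '[{"xyz":[-0.28,-0.25,0],"angular":[0,0,0]},{"xyz":[-0.56,-0.5,0],"angular":[0,0,0]},{"xyz":[-0.84,-0.76,0],"angular":[0,0,0]}]'; done
```

```text
clock: 0.48
tcp_pos: [0.1373, 0.5079, 0.3012]
ee_rot: [0.131, 0.991, 0.003, 0.001]
ft_force: [-0.8, -0.6, -0.7]
width: 0.0662
clock: 0.85
tcp_pos: [0.2106, 0.391, 0.2974]
ee_rot: [0.131, 0.991, -0.001, -0.0]
ft_force: [1.1, 0.2, -0.3]
width: 0.0363
clock: 1.23
tcp_pos: [0.2841, 0.2767, 0.2976]
ee_rot: [0.131, 0.991, -0.001, -0.001]
ft_force: [0.1, 0.1, -0.4]
width: 0.0065
```

```bash
python3 -m pendant '[{"xyz":[-0.28,-0.25,0],"angular":[0,0,0]},{"xyz":[-0.56,-0.5,0],"angular":[0,0,0]},{"xyz":[-0.84,-0.76,0],"angular":[0,0,0]}]'
python3 -m pendant '[{"xyz":[-0.28,-0.25,0],"angular":[0,0,0]},{"xyz":[-0.56,-0.5,0],"angular":[0,0,0]},{"xyz":[-0.84,-0.76,0],"angular":[0,0,0]}]'
python3 -m pendant '[{"xyz":[-0.28,-0.25,0],"angular":[0,0,0]},{"xyz":[-0.56,-0.5,0],"angular":[0,0,0]},{"xyz":[-0.84,-0.76,0],"angular":[0,0,0]},{"xyz":[-0.84,-0.76,0],"angular":[0,0,0]},{"xyz":[-0.84,-0.76,0],"angular":[0,0,0]}]'
python3 - <<'E'
from h import *
c=cap('wrist'); cv2.imwrite('pics/wrist0.png',c['img'][:,:,::-1])
c=cap('top'); o=cv2.resize(c['img'][90:270,140:370],None,fx=3,fy=3,interpolation=cv2.INTER_CUBIC); cv2.imwrite('pics/crop2.png',o[:,:,::-1])
E
```

```text
clock: 1.6
tcp_pos: [0.3576, 0.1624, 0.2977]
ee_rot: [0.132, 0.991, -0.0, -0.001]
ft_force: [0.6, 0.3, 0.5]
width: 0.0005
clock: 1.98
tcp_pos: [0.4311, 0.0482, 0.2975]
ee_rot: [0.132, 0.991, 0.0, -0.001]
ft_force: [0.2, 0.3, 0.1]
width: 0.0
clock: 2.6
tcp_pos: [0.5038, -0.0643, 0.2976]
ee_rot: [0.132, 0.991, 0.0, -0.001]
ft_force: [0.3, -0.1, -0.6]
width: 0.0003
```

View pics/wrist0.png

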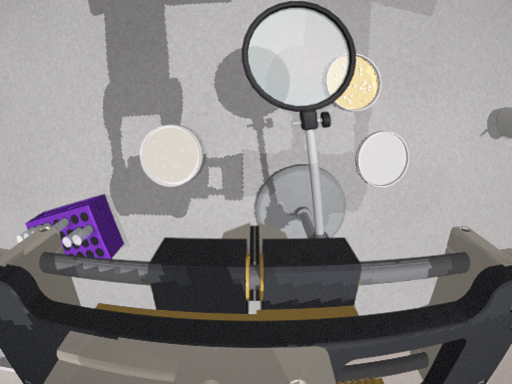

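The wrist view shows the rod running from (308,125) to (318,235), with the fingers at (255,270) on its -y side. The covered dish is at (170,155), the open dish at (355,80), and there is free space below the tool. I descend to z≈0.147.

```bash
python3 -m pendant '[{"xyz":[0,0,0.2],"angular":[0,0,0]},{"xyz":[0,0,0.4],"angular":[0,0,0]},{"xyz":[0,0,0.6],"angular":[0,0,0]}]'
python3 -m pendant '[{"xyz":[0,0,0.2],"angular":[0,0,0]},{"xyz":[0,0,0.4],"angular":[0,0,0]},{"xyz":[0,0,0.65],"angular":[0,0,0]},{"xyz":[0,0,0.65],"angular":[0,0,0]}]'
python3 - <<'E'
from h import *
c=cap('side'); o=cv2.resize(c['img'][120:290,150:350],None,fx=3.5,fy=3.5,interpolation=cv2.INTER_CUBIC); cv2.imwrite('pics/s1.png',o[:,:,::-1])
E
```

```text
clock: 3.08
tcp_pos: [0.5041, -0.0636, 0.2263]
ee_rot: [0.131, 0.991, 0.0, 0.0]
ft_force: [-0.8, -1.0, -0.0]
width: 0.0004
clock: 3.58
tcp_pos: [0.5029, -0.0634, 0.1474]
ee_rot: [0.131, 0.991, 0.0, -0.002]
ft_force: [0.2, 0.1, 0.7]
width: 0.0006
```

View pics/s1.png

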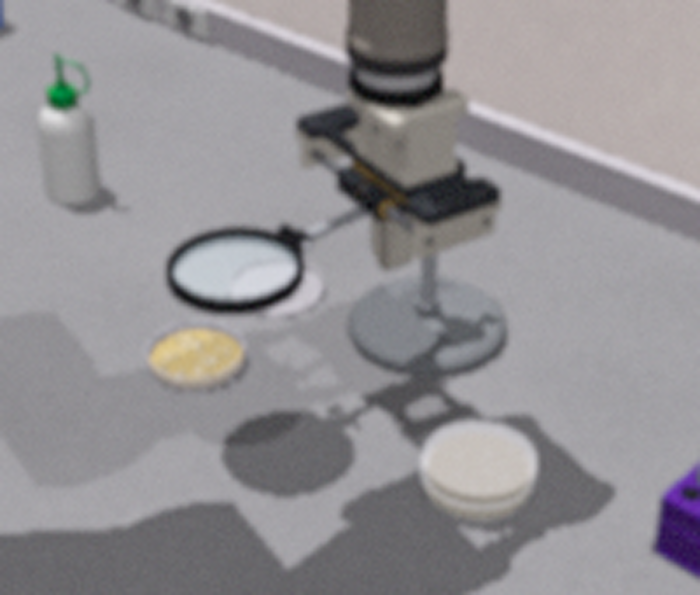

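The fingers stand clear beside the rod, near its middle, at rod height. I approach slowly and watch the force.

```bash
python3 -m pendant '[{"xyz":[0,0.08,0],"angular":[0,0,0]},{"xyz":[0,0.16,0],"angular":[0,0,0]},{"xyz":[0,0.2,0],"angular":[0,0,0]},{"xyz":[0,0.22,0],"angular":[0,0,0]}]'
python3 -m pendant '[{"xyz":[0,0.02,0],"angular":[0,0,0]},{"xyz":[0,0.04,0],"angular":[0,0,0]},{"xyz":[0,0.06,0],"angular":[0,0,0]},{"xyz":[0,0.08,0],"angular":[0,0,0]}]'
python3 -m pendant '[{"xyz":[0,0.02,0],"angular":[0,0,0]},{"xyz":[0,0.04,0],"angular":[0,0,0]},{"xyz":[0,0.06,0],"angular":[0,0,0]},{"xyz":[0,0.08,0],"angular":[0,0,0]}]'
python3 - <<'E'
from h import *
print(np.round(env.get_state()['wrist_torque'],2))
E
```

```text
clock: 4.12
tcp_pos: [0.5116, -0.0388, 0.149]
ee_rot: [0.131, 0.991, 0.0, 0.0]
ft_force: [0.1, -0.4, -0.7]
width: 0.0003
clock: 4.62
tcp_pos: [0.514, -0.03, 0.1487]
ee_rot: [0.132, 0.991, 0.0, -0.0]
ft_force: [-0.1, -0.5, 0.0]
width: 0.0006
clock: 5.12
tcp_pos: [0.5161, -0.0208, 0.1486]
ee_rot: [0.132, 0.991, -0.0, -0.0]
ft_force: [-2.2, -2.4, -0.5]
width: 0.0004
[-0.35  0.33  0.09]
```

```bash
cat > m.py <<'E'
from h import *
c=cap('top'); w=cloud(c); z=w[...,2]
m=((np.abs(z-.169)<.01)&(w[...,0]<.455+.02)&(w[...,0]>.32)&(w[...,1]>-.06)&(w[...,1]<.2)).astype(np.uint8)
m=cv2.morphologyEx(m,cv2.MORPH_OPEN,np.ones((5,5)))
b=max(cv2.findContours(m,cv2.RETR_EXTERNAL,cv2.CHAIN_APPROX_NONE)[0],key=cv2.contourArea)
p=np.array([onz(c,q[0],.170)[:2] for q in b],np.float32)
e=cv2.fitEllipse(p); L=np.array(e[0]); D=np.array([.433,.112]); P=np.array([.613,-.017])
ang=lambda v:np.degrees(np.arctan2(v[1],-v[0]))
print('lens',L.round(4),np.round(e[1],3),'mec',cv2.minEnclosingCircle(p),'to dish mm',((D-L)*1000).round(1),'deg',ang(L-P).round(1),ang(D-P).round(1),'r',np.linalg.norm(L-P).round(3))
y=cv2.cvtColor(c['img'],cv2.COLOR_RGB2HSV); cv2.imwrite('pics/last.png',cv2.resize(c['img'][90:270,140:370],None,fx=3,fy=3,interpolation=cv2.INTER_CUBIC)[:,:,::-1])
E
python3 -m pendant '[{"xyz":[0,0.02,0],"angular":[0,0,0]},{"xyz":[0,0.04,0],"angular":[0,0,0]},{"xyz":[0,0.06,0],"angular":[0,0,0]},{"xyz":[0,0.08,0],"angular":[0,0,0]}]'
python3 m.py
```

```text
clock: 5.62
tcp_pos: [0.5188, -0.0113, 0.1486]
ee_rot: [0.131, 0.991, 0.0, -0.0]
ft_force: [-2.0, -1.4, -0.4]
width: 0.0004Traceback (most recent call last):
  File "m.py", line 5, in <module>
    b=max(cv2.findContours(m,cv2.RETR_EXTERNAL,cv2.CHAIN_APPROX_NONE)[0],key=cv2.contourArea)
ValueError: max() iterable argument is empty
```

Run:
```python
from h import *
c=cap('top'); cv2.imwrite('pics/t2.png',cv2.resize(c['img'][90:270,140:370],None,fx=3,fy=3)[:,:,::-1])
c=cap('wrist'); cv2.imwrite('pics/w2.png',c['img'][:,:,::-1]); print(c['camera_matrix'].tolist())
a=cv2.imread('pics/t2.png'); b=cv2.imread('pics/w2.png'); b=cv2.resize(b,(400,300)); a=cv2.resize(a,(400,300)); cv2.imwrite('pics/both.png',np.hstack([a,b]))
```

```text
[[297.3186396354542, 0.0, 254.1578939850755], [0.0, 297.3186396354542, 189.24719209263264], [0.0, 0.0, 1.0]]
```

View pics/both.png

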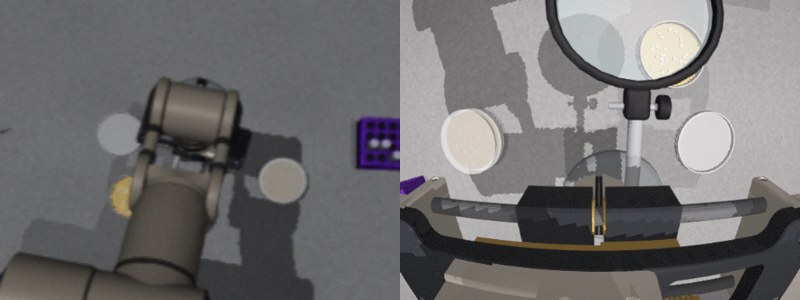

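The forearm now hides the lens from the top camera, so I measure the lens with the side camera.

```bash
cat > m.py <<'E'
from h import *
import sys
n=sys.argv[1] if len(sys.argv)>1 else 'side'
c=cap(n); w=cloud(c); z=w[...,2]
m=((np.abs(z-.167)<.013)&(w[...,0]<.475)&(w[...,0]>.31)&(w[...,1]>-.06)&(w[...,1]<.2)).astype(np.uint8)
m=cv2.morphologyEx(m,cv2.MORPH_OPEN,np.ones((5,5)))
b=max(cv2.findContours(m,cv2.RETR_EXTERNAL,cv2.CHAIN_APPROX_NONE)[0],key=cv2.contourArea)
p=np.array([onz(c,q[0],.167)[:2] for q in b],np.float32)
e=cv2.fitEllipse(p); L=np.array(e[0]); D=np.array([.433,.112]); P=np.array([.613,-.017])
ang=lambda v:np.degrees(np.arctan2(v[1],-v[0]))
print('lens',L.round(4),np.round(e[1],3),'mec',cv2.minEnclosingCircle(p),'to dish mm',((D-L)*1000).round(1),'deg',ang(L-P).round(1),ang(D-P).round(1),'r',np.linalg.norm(L-P).round(3))
h=cv2.cvtColor(c['img'],cv2.COLOR_RGB2HSV); y=((h[...,0]>12)&(h[...,0]<35)&(h[...,1]>90)).astype(np.uint8)
q=w[(y>0)&(np.abs(z-.008)<.02)&(w[...,0]>.37)&(w[...,0]<.5)&(w[...,1]>.05)&(w[...,1]<.18)]
if len(q): print('dish',len(q),q.min(0).round(3),q.max(0).round(3))
cv2.imwrite('pics/last.png',cv2.resize(c['img'][100:290,140:350],None,fx=3,fy=3,interpolation=cv2.INTER_CUBIC)[:,:,::-1])
E
python3 m.py
```

```text
lens [0.4034 0.0464] [0.116 0.132] mec ((0.4081540107727051, 0.040070466697216034), 0.06968867033720016) to dish mm [29.6 65.6] deg 16.8 35.6 r 0.219
dish 59 [0.406 0.09  0.004] [0.469 0.15  0.011]
```

```bash
python3 -m pendant '[{"xyz":[0,0.02,0],"angular":[0,0,0]},{"xyz":[0,0.04,0],"angular":[0,0,0]},{"xyz":[0,0.06,0],"angular":[0,0,0]},{"xyz":[0,0.08,0],"angular":[0,0,0]},{"xyz":[0,0.1,0],"angular":[0,0,0]},{"xyz":[0,0.12,0],"angular":[0,0,0]},{"xyz":[0,0.14,0],"angular":[0,0,0]},{"xyz":[0,0.16,0],"angular":[0,0,0]}]'
python3 m.py
```

```text
clock: 6.82
tcp_pos: [0.524, 0.0072, 0.1488]
ee_rot: [0.132, 0.991, 0.0, 0.0]
ft_force: [0.3, -2.9, 0.4]
width: 0.0005
lens [0.4193 0.0913] [0.118 0.125] mec ((0.4201112985610962, 0.09240740537643433), 0.06611525267362595) to dish mm [13.7 20.7] deg 29.2 35.6 r 0.222
dish 66 [0.405 0.087 0.004] [0.465 0.148 0.012]
```

```bash
python3 -m pendant '[{"xyz":[0,0.02,0],"angular":[0,0,0]},{"xyz":[0,0.04,0],"angular":[0,0,0]},{"xyz":[0,0.06,0],"angular":[0,0,0]},{"xyz":[0,0.06,0],"angular":[0,0,0]}]'
python3 m.py
python3 - <<'E'
from h import *
c=cap('wrist'); b=cv2.imread('pics/last.png'); a=c['img'][:,:,::-1]; cv2.imwrite('pics/b3.png',np.hstack([cv2.resize(a,(400,300)),cv2.resize(b,(400,300))]))
E
```

```text
clock: 7.38
tcp_pos: [0.5258, 0.0144, 0.1486]
ee_rot: [0.131, 0.991, 0.0, -0.0]
ft_force: [-0.7, -2.0, 0.1]
width: 0.0005
lens [0.4256 0.1096] [0.107 0.129] mec ((0.4273262321949005, 0.10993651300668716), 0.06600410491228104) to dish mm [7.4 2.4] deg 34.0 35.6 r 0.226
dish 97 [0.403 0.083 0.003] [0.469 0.15  0.011]
```

View pics/b3.png

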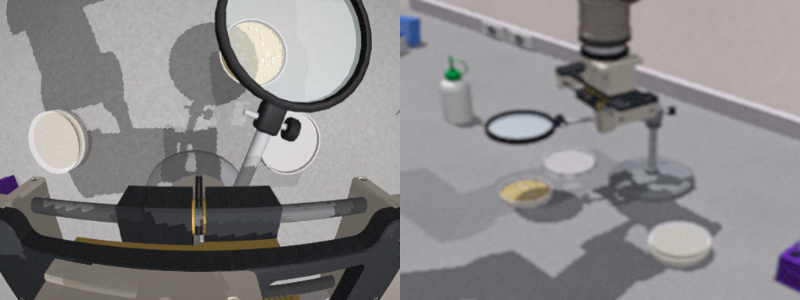

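The side camera puts the lens about 7 mm short, at 34.0° against 35.6°. I back off, rise, move aside and check with the clear top view.

```bash
python3 -m pendant '[{"xyz":[0,-0.1,0],"angular":[0,0,0]},{"xyz":[0,-0.3,0],"angular":[0,0,0]},{"xyz":[0,-0.4,0],"angular":[0,0,0]},{"xyz":[0,-0.4,-0.4],"angular":[0,0,0]},{"xyz":[0,-0.4,-0.9],"angular":[0,0,0]},{"xyz":[0,-0.4,-0.9],"angular":[0,0,0]}]'
python3 -m pendant '[{"xyz":[0,-0.4,0],"angular":[0,0,0]},{"xyz":[0,-0.8,0],"angular":[0,0,0]},{"xyz":[0,-1,0],"angular":[0,0,0]}]'
python3 -m pendant '[{"xyz":[0,-0.4,0],"angular":[0,0,0]},{"xyz":[0,-0.8,0],"angular":[0,0,0]},{"xyz":[0,-1,0],"angular":[0,0,0]},{"xyz":[0,-1,0],"angular":[0,0,0]}]'
python3 m.py; python3 m.py top
```

```text
clock: 8.22
tcp_pos: [0.5155, -0.033, 0.2615]
ee_rot: [0.132, 0.991, -0.0, 0.005]
ft_force: [-0.5, 0.5, -1.3]
width: 0.0001
clock: 8.6
tcp_pos: [0.4809, -0.15, 0.2558]
ee_rot: [0.132, 0.991, 0.0, -0.001]
ft_force: [0.7, -0.3, -0.3]
width: 0.0005
clock: 9.1
tcp_pos: [0.4498, -0.2652, 0.2556]
ee_rot: [0.133, 0.991, 0.001, -0.001]
ft_force: [0.6, 0.6, -0.1]
width: 0.0006
lens [0.4263 0.1091] [0.107 0.129] mec ((0.4273262321949005, 0.10993651300668716), 0.06600410491228104) to dish mm [6.7 2.9] deg 34.0 35.6 r 0.225
dish 70 [0.404 0.086 0.005] [0.47  0.149 0.011]
lens [0.4272 0.1076] [0.101 0.108] mec ((0.43017488718032837, 0.10768987983465195), 0.05622485280036926) to dish mm [5.8 4.4] deg 33.9 35.6 r 0.224
```

View pics/last.png

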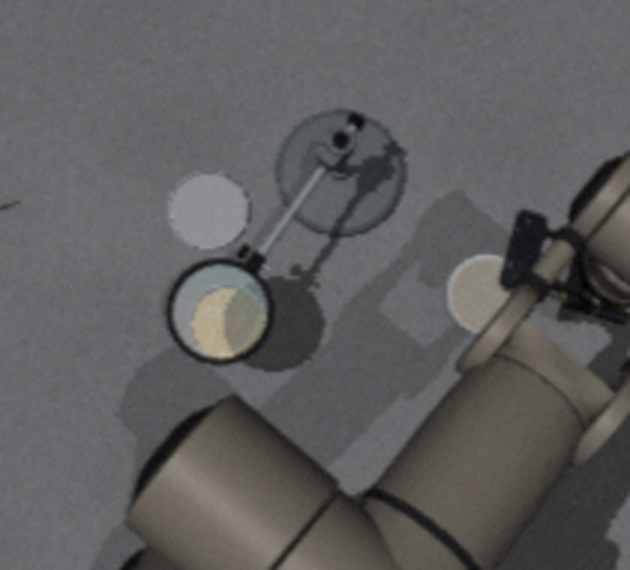

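Top and side agree on the lens, about 7 mm from the dish. The margin depends on the dish centre, so I cross-check it and the lens ring with contours in the start-time side view.

Run:
```python
from h import *
c=load('side'); im=c['img'] ; 
def dish(c,zs,box):
    h=cv2.cvtColor(c['img'],cv2.COLOR_RGB2HSV); y=((h[...,0]>12)&(h[...,0]<35)&(h[...,1]>80)).astype(np.uint8)
    k=np.zeros_like(y); u0,v0,u1,v1=box; k[v0:v1,u0:u1]=y[v0:v1,u0:u1]; k=cv2.morphologyEx(k,cv2.MORPH_CLOSE,np.ones((3,3)))
    b=max(cv2.findContours(k,cv2.RETR_EXTERNAL,cv2.CHAIN_APPROX_NONE)[0],key=cv2.contourArea)
    for z in zs:
        p=np.array([onz(c,q[0],z)[:2] for q in b],np.float32); e=cv2.fitEllipse(p); print(z,np.round(e[0],4),np.round(e[1],3),np.round(cv2.minEnclosingCircle(p)[0],4))
print('side start(npz)');dish(c,(.006,.008),(175,200,235,245))
c=cap('side'); print('side now'); dish(c,(.006,.008),(175,200,235,245))
c=cap('top'); im=c['img']; k=(im.max(-1)<50).astype(np.uint8)[170:216,190:236]
b=max(cv2.findContours(k,cv2.RETR_EXTERNAL,cv2.CHAIN_APPROX_NONE)[0],key=cv2.contourArea)+[190,170]
p=np.array([onz(c,q[0],.17)[:2] for q in b],np.float32); print('ring top',cv2.fitEllipse(p),cv2.minEnclosingCircle(p))
```

```text
side start(npz)
0.006 [0.4375 0.1177] [0.053 0.072] [0.4375 0.1186]
0.008 [0.4357 0.1157] [0.053 0.072] [0.4357 0.1166]
side now
0.006 [0.4371 0.1183] [0.053 0.072] [0.4375 0.1186]
0.008 [0.4353 0.1162] [0.053 0.072] [0.4357 0.1166]
ring top ((0.4299149215221405, 0.10707902163267136), (0.105976402759552, 0.11411437392234802), 52.40093994140625) ((0.43893831968307495, 0.10637875646352768), 0.06285414099693298)
```

```bash
python3 -c "
from rig import env
s=env.get_state(); print(s['clock'],abs(s['joint_velocities']).max(),s['ft_force']); env.close_job()"
```

```text
9.3 0.00656091235301197 [0.06000233 0.01095384 1.16687283]
the job is handed in; nothing more can be done
```

I swung the magnifier over the open dish and handed the job in at 9.3 s. No verdict was reported. I pushed the bare rod sideways with the outside of the closed fingers, at a wrist-force reading of about 2–3 N, then drew back with the robot clear of everything.

- **Lens position:** the lens is at about (0.428, 0.108) from both the top and side cameras. That is about 7 mm short of the dish centre I measured from above, (0.433, 0.112), and inside the 15 mm limit.
- **Disagreement:** the side camera put the dish about 4–7 mm further out, at (0.436, 0.117), so by its figures the gap is about 11–13 mm. I trusted the top view because the dish's near wall hides part of the jelly from the side. I chose not to push further to close the gap.
- **Everything else:** the post cap is in the same place in the top view, and the dish reads the same in side views taken during and after the push. The lid and covered dishes look unmoved. I did not measure the lid, covered dishes, bottle or rack again.

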